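# Lock the board test fixture with its rod

## Task

Make the board test fixture ready for a test run: swing its clear lid fully down, then take the locking rod from its rest by its handle and thread it from the fixture's left side through the near bushing, the lug on the lid's front edge and the far bushing, until its collar is up against the bushing block. Finish while still holding the rod fully home by its handle, because I am going to put the clip on its far end. Leave the other loose things (tin, solder spool, black carton, battery) where they are.

Things in the scene. Friction and masses are not known exactly. Their poses are not given: they have to be found in the camera images.
- test_fixture: Fixed board test fixture: black base with aluminium top plate at z 50 mm, 150 mm wide (y), x -110 to +100 mm. Origin on the bench; x to its back (hinge side), y to its left, z up. On its front stand two bored aluminium bushing blocks (26 mm in x, z 50 to 76 mm; y 55 to 75 mm left, -75 to -55 mm right); their straight 11.5 mm holes share one level axis along y at x = -90, z = 63 mm.
- bushing_near (a point): Centre of the mouth of the left bushing, on the outer (left) face of the left block: the rod enters here and travels along the fixture's -y. Fixture frame (-90, 75, 63) mm, axes as the fixture's.
- bushing_far (a point): Centre of the right bushing's hole on the outer (right) face of the right block, where the nose comes out. Fixture frame (-90, -75, 63) mm, axes as the fixture's.
- lid_hinge (a point): Middle of the lid's hinge axis, fixture frame (90, 0, 66) mm; the axis runs along the fixture's y.
- lid (a joint): Angle of the clear lid (rad): 0 fully down, grows as its front edge rises, 1.5 at most; starts at 1.2 to 1.4. Stiff hinge: above about 1.1 it stays where it is left, below about 1.0 it sinks shut by itself in about 3 s and stays down. Pushing its front edge takes about 2 N. The lid is 100 mm wide, 166 mm long and 13 mm thick at its top rails.
- lid_lug (a point): Centre of the bored aluminium lug on the lid's front edge: 40 mm along y, 24 x 24 mm, hole 15.5 mm along y, 180 mm from the hinge axis and, with the lid shut, 3 mm below it. Axes as the lid's (the fixture's when shut). Only with the lid fully down is its hole in line with the two bushings.
- lid_tab (a point): Top face of the black lift tab above the lug (36 mm along y, 46 mm long, 10 mm thick, its front end 210 mm from the hinge axis); this point lies 198 mm out from the hinge axis and 19.5 mm above it when shut (then 85.5 mm above the bench). Axes as the lid's.
- locking_rod: Loose locking rod, about 70 g: steel shaft 10 mm thick, 170 mm long, the last 12 mm tapering to a 4 mm nose; steel collar 22 mm across, 5 mm long; behind it a black ribbed handle 18 mm thick, 45 mm long. Origin on the axis at the collar's front face, x along the shaft to the nose. Starts level in the notches of the rest, axis 40 mm above the bench, nose to the right.
- rod_tip (a point): End of the rod's nose, on its axis, 170 mm in front of the collar's front face.
- rod_handle (a point): Middle of the rod's black handle, on its axis, 27.5 mm behind the collar's front face.
- rod_rest: Fixed black rod rest: base 125 x 50 x 12 mm, two notched posts (30 mm wide, 10 mm thick, top at 43 mm, notches 12.8 mm wide, open upwards) at x = -45 and +45 mm. Origin at the centre of its underside, x along the resting rod to its nose. The handle hangs free past the -x post, its middle at x = -92.5 mm.
- flux_tin: Bystander: round yellow and blue tin, 64 mm across, 28 mm high.
- solder_spool: Bystander: spool of solder, 68 mm across, 62 mm high.
- module_box: Bystander: small black carton, 75 x 74 x 32 mm.
- cell_9v: Bystander: black and copper-coloured block battery lying flat, 52 x 27 x 18 mm.

How it is judged:
On the way, in this order (a step that is already met when the one before it is completed fails the run):
1. the lid is fully down while the rod is still outside the near bushing (value of joint lid below 0.03 rad and y of rod_tip in the frame of bushing_near above 0 m), for 0.2 s.
2. with the lid down, the rod's nose has gone through the near bushing, not yet into the far one (value of joint lid below 0.03 rad and y of rod_tip in the frame of bushing_near below -0.022 m and y of rod_tip in the frame of bushing_far above 0.02 m and x of rod_tip in the frame of bushing_near between -0.009 and 0.009 m and z of rod_tip in the frame of bushing_near between -0.009 and 0.009 m), for 0.1 s.
At the end, for the whole second after the job is handed in: The lid is down (joint below 0.03 rad); the rod lies through both bushings along their axis (within 5 mm and 0.05 rad), its collar within 6 mm of the left block's outer face and its nose at least 12 mm out of the right block, at rest; and the fingers still grip the rod with more than 5 N (value of joint lid below 0.03 rad and y of rod_tip in the frame of bushing_far below -0.012 m and x of rod_tip in the frame of bushing_far between -0.005 and 0.005 m and z of rod_tip in the frame of bushing_far between -0.005 and 0.005 m and y of locking_rod in the frame of bushing_near below 0.006 m and x of locking_rod in the frame of bushing_near between -0.005 and 0.005 m and z of locking_rod in the frame of bushing_near between -0.005 and 0.005 m and angle between the x axis of locking_rod and the y axis of test_fixture, either way round below 0.05 rad and contact force between the fingers and locking_rod above 5 N and linear speed of locking_rod below 0.02 m/s); the arm keeps its last pose, push and grip.
It fails at once if the tin is pushed away from where it stood (more than 30 mm) (distance of flux_tin from where it was at the start of the episode above 0.03 m).
It fails at once if the solder spool is pushed away from where it stood (more than 30 mm) (distance of solder_spool from where it was at the start of the episode above 0.03 m).
It fails at once if the black carton is pushed away from where it stood (more than 30 mm) (distance of module_box from where it was at the start of the episode above 0.03 m).
It fails at once if the battery is pushed away from where it stood (more than 30 mm) (distance of cell_9v from where it was at the start of the episode above 0.03 m).
It also fails if it takes over 64 s, if anything falls off the work surface, if the arm or the gripper's body presses on something with over 40 N, if the wrist force passes 120 N, or if a joint passes its speed limit or range.

## Robot

A 6-joint arm with a two-finger parallel gripper is mounted at the origin on a cart in front of the work surface, level with it; the furniture and walls round the work are solid. World frame = base frame: x ahead of the robot, y to its left, z up, the work surface at z = 0. Lengths are in m, angles in rad, forces in N, time in s.
With the tool pointing down it reaches from about 0.25 to 0.725 m from the base axis. Payload 4 kg.
Tool frame: the origin (TCP) lies midway between the tips of the shut fingers; the grasp point (between the pads) lies 19 mm behind it; z points along the fingers, y is the line along which they close (so a half turn about z gives the same grasp; the last joint's range is limited). The gripper opens to 85 mm and grips with 20 to 120 N. Pads are 22 mm wide; open, the fingers measure 114 mm over their backs; the gripper's body (76 mm by 85 mm) begins 54 mm behind the grasp point. The pads swing forward as they close: fully open they stand 13 mm farther back than shut.
Start: joints at [1.119, 0.241, 0.005, 1.335, 0, 1.571], TCP at [0.218, 0.45, 0.231] pointing down, gripper open.
Joint ranges: [-2.72, 2.72], [-1.05, 1.87], [-1.09, 1.28], [-1.99, 2.15], [-1.42, 1.44], [-3.14, 3.14]. Speed limits (rad/s): [2.79, 2.79, 3.14, 3.14, 3.14, 3.14].

## Interface

Orientations are given as a unit quaternion [x, y, z, w].
In Python, from workcell import get_obs, camera, job_done, silhouettes gives the robot as it stands. The module is installed in compiled form; this text tells all that it offers.
- The arm moves only by the tool drive_tool, never from a script. Its argument "increments" is a list of rows, each a list of 3 entries, a list of its own where there are three numbers: the shift along the world's x, y, z in mm, then the turn, a rotation vector about the world's x, y, z in degrees, then the opening, from 0 (shut) to 1 (fully open). A call has 1 to 8 rows; each row shifts and turns the commanded pose from where the row before left it; what a row does not reach is not made up. A row lasts 1/12 s, in which the tool goes at most 41.7 mm and 7.16 degrees, less where a joint would pass 70% of its speed; a pose out of reach is approached as far as the arm can. A call is refused whole if a number of a shift passes 41.7 or a number of a turn 7.16, either way. A call with a gripper value outside its range is refused whole. The fingers move at their own pace and stop on an object; the grip force is fixed at half the most. Time passes only in rows, so rows that do not move let the fingers close. It gives the time, the measured TCP pose, the force, the opening and the grip force at its end, in the units of the state.
- get_obs(): the state, without advancing time (a new reading comes with each control period).
- camera(name): name is "scene" or "top" or "wrist"; returns a dict with "image" (400x640x3 uint8, red, green, blue), "K" (3x3 intrinsics, pixels), "view" (4x4, takes a point from world to camera coordinates). Camera axes: x right, y down, z forward; pixel columns grow to the right and rows downward; lengths in m; the calibration is good to about 2 mm. A picture is of the moment at which its call begins. There is no depth.
- job_done(): hands the job in; it is judged then, once.
Trained networks look in a picture, given as the dict that the camera call returned (one of the last four; its "shot" number tells which), for a name from the list of things; names that differ only in an ending like _2 or _b are one class to them, and where a whole thing is asked for, a point or a joint stands for the part that bears it (a point fixed in the world has none). Each returns a list of dicts, best first, with "conf" (0 to 1); they miss things now and then, are a little off and sometimes report something else, mostly with a low value. They report only what shows in the picture. A call takes as long as a camera call.
- silhouettes(query, picture): "region" (400x640 bool, what is visible of it) and "bbox" ([left, top, right, bottom] in pixels, round what is visible of it).
The state is a dict: "clock": time; "joint_pos": joint angles; "joint_vel": joint speeds; "tau": joint torques, N m; "eef_pos": TCP position; "tool_rot": TCP orientation; "ft_force": force on the tool from outside, world axes, zero at the start; "ft_torque": the same for the moment, N m; "grip_width": finger opening in m; "grasp_force": force on a finger pad.
Only numpy, scipy, OpenCV 4.12 (cv2) and the standard library are available. Lean on these libraries where they do the work, as an engineer would, in place of code of your own. Each camera call takes 0.05 s, during which the arm holds its last target. There are 200 camera calls.

## Working session

There is one attempt and no reset: what is moved stays moved. The work goes in short steps, Python scripts to look and compute and a tool call to move; the robot and the scene stay as the last step left them, time stands still between calls to the robot, and variables do not carry over. Pictures are saved under pics/ and viewed, at most 10 in all, crops included, and the job is handed in when it is done.

Besides the shell and the picture viewer there is one more tool, called as name(argument=value, ...), one argument or row to a line, values as JSON. drive_tool: Moves the arm, as the interface text tells. Its arguments: {"type":"object","properties":{"increments":{"type":"array"}},"required":["increments"]}

```bash
mkdir -p pics; python3 - <<'E'
from workcell import *
import cv2,numpy as np,pickle
o=get_obs();print({k:np.round(v,3) for k,v in o.items()})
ims=[]
S={}
for n in ("scene","top"):
    c=camera(n);S[n]=c
    im=c["image"][:,:,::-1].copy()
    for q in ("test_fixture","lid","locking_rod","rod_rest","flux_tin","solder_spool","module_box","cell_9v","lid_lug","lid_tab"):
        r=silhouettes(q,c)
        for d in r[:1]:
            print(n,q,round(d["conf"],2),np.round(d["bbox"]), d["region"].sum()); S[n,q]=d
    cv2.imwrite(f"pics/{n}0.png",im)
    print(n,np.round(c["K"],1).tolist(),np.round(c["view"],3).tolist())
pickle.dump(S,open("s0.pkl","wb"))
E
```

```text
{'clock': np.float64(0.0), 'joint_pos': array([ 1.119,  0.241,  0.004,  1.335, -0.   ,  1.571]), 'joint_vel': array([ 0.   , -0.001, -0.   ,  0.003,  0.   , -0.001]), 'tau': array([-0.0000e+00, -3.7232e+01,  2.5241e+01,  1.7000e-02, -0.0000e+00,
       -0.0000e+00]), 'eef_pos': array([0.218, 0.449, 0.23 ]), 'tool_rot': array([ 0.224,  0.975, -0.001, -0.   ]), 'ft_force': array([-0.088, -0.797,  0.214]), 'ft_torque': array([ 0.009,  0.033, -0.027]), 'grasp_force': np.float64(0.0), 'grip_width': np.float64(0.085)}
scene test_fixture 0.95 [353. 164. 448. 299.] 7133
scene lid 0.73 [407. 165. 450. 227.] 1884
scene locking_rod 0.52 [247. 180. 290. 226.] 266
scene rod_rest 0.57 [254. 195. 290. 229.] 513
scene flux_tin 0.57 [255. 150. 282. 168.] 319
scene solder_spool 0.83 [210. 172. 226. 192.] 267
scene module_box 0.76 [305. 167. 340. 190.] 655
scene cell_9v 0.67 [367. 331. 390. 351.] 331
scene lid_lug 0.68 [403. 168. 450. 227.] 1811
scene lid_tab 0.86 [408. 162. 448. 225.] 1854
scene [[408.9, 0.0, 320.1], [0.0, 408.9, 196.9], [0.0, 0.0, 1.0]] [[0.739, -0.674, 0.015, -0.278], [-0.468, -0.529, -0.707, 0.368], [0.484, 0.516, -0.707, 0.806], [0.0, 0.0, 0.0, 1.0]]
top test_fixture 0.92 [362. 139. 434. 225.] 4728
top lid 0.69 [378. 139. 431. 159.] 664
top locking_rod 0.7 [232. 229. 314. 234.] 235
top rod_rest 0.57 [254. 222. 300. 245.] 702
top flux_tin 0.63 [201. 182. 224. 198.] 428
top solder_spool 0.62 [194. 247. 213. 260.] 259
top module_box 0.59 [261. 150. 292. 185.] 801
top cell_9v 0.55 [431. 253. 449. 265.] 192
top lid_lug 0.55 [378. 139. 431. 155.] 643
top lid_tab 0.69 [378. 139. 433. 158.] 660
top [[473.0, 0.0, 319.9], [0.0, 473.0, 193.6], [0.0, 0.0, 1.0]] [[0.013, -1.0, -0.009, 0.114], [-0.993, -0.011, -0.12, 0.526], [0.119, 0.01, -0.993, 1.246], [0.0, 0.0, 0.0, 1.0]]
```

View pics/scene0.png

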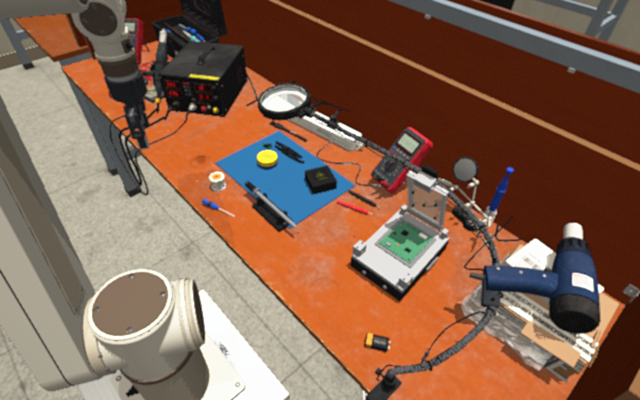

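View pics/top0.png

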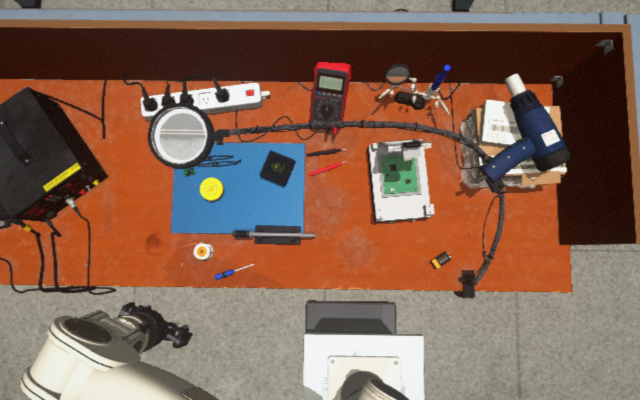

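The scene view shows the fixture with its lid up at about (400,235), the rod on its rest at (272,205), the tin at (267,158), the spool at (217,181), the carton at (320,178) and the battery at (377,341). In the top view the fixture is at (400,180) and the rod runs from (235,233) to (314,236). Next I'll work out rough poses.

```bash
cat > h.py <<'E'
import numpy as np,cv2
from scipy.optimize import least_squares,minimize
from scipy.spatial.transform import Rotation as R
def proj(c,P):
    P=np.atleast_2d(P);V=c["view"];q=P@V[:3,:3].T+V[:3,3];q=q@c["K"].T;return q[:,:2]/q[:,2:]
def ray(c,uv,z):
    V=c["view"];C=-V[:3,:3].T@V[:3,3]
    d=V[:3,:3].T@np.linalg.inv(c["K"])@np.r_[uv,1.];return C+d*(z-C[2])/d[2]
def pose(p,pts):  # p=x,y,yaw
    pts=np.atleast_2d(pts);c,s=np.cos(p[2]),np.sin(p[2])
    return pts@np.array([[c,-s,0],[s,c,0],[0,0,1]]).T+np.r_[p[0],p[1],0]
def box(x0,x1,y0,y1,z0,z1): return np.array([[x,y,z] for x in(x0,x1) for y in(y0,y1) for z in(z0,z1)])/1000
FIX=[box(-110,100,-75,75,0,50),box(-103,-77,55,75,50,76),box(-103,-77,-75,-55,50,76)]
def lidboxes(a):
    out=[]
    for b in (box(0,166,-50,50,-8,5),box(168,192,-20,20,-15,9),box(164,210,-18,18,9.5,19.5)):
        r,y,z=b.T; ca,sa=np.cos(a),np.sin(a)
        out.append(np.c_[.09-(r*ca-z*sa),y,.066+r*sa+z*ca])
    return out
def mask(c,hulls):
    m=np.zeros((400,640),np.uint8)
    for h in hulls: cv2.fillConvexPoly(m,cv2.convexHull(np.round(proj(c,h)*16).astype(np.int32)),1,shift=4)
    return m>0
def iou(m,r): return (m&r).sum()/max((m|r).sum(),1)
def camc(c): V=c["view"];return -V[:3,:3].T@V[:3,3]
E
python3 - <<'E'
import pickle;from h import *
from workcell import *
S=pickle.load(open("s0.pkl","rb"))
t,s=S["top"],S["scene"]
print("cams",camc(t),camc(s))
f=lambda p:-sum(iou(mask(c,[pose(p,h) for h in FIX+lidboxes(p[3])]),S[n,"test_fixture"]["region"]|S[n,"lid"]["region"]) for n,c in(("top",t),("scene",s)))
best=None
g=ray(t,(400,182),.05)
for y in (-.2,0,.2):
    r=minimize(f,[g[0],g[1],y,1.3],method="Nelder-Mead",options=dict(initial_simplex=[[g[0]+a,g[1]+b,y+d,1.3+e] for a,b,d,e in((0,0,0,0),(.03,0,0,0),(0,.03,0,0),(0,0,.15,0),(0,0,0,.1))],xatol=1e-4,fatol=1e-4))
    print(r.x,r.fun)
for q in("locking_rod","rod_rest","flux_tin","solder_spool","module_box","cell_9v"):
    ys,xs=np.nonzero(S["top",q]["region"]);z=dict(locking_rod=.04,rod_rest=.03).get(q,.02)
    print(q,ray(t,(xs.mean(),ys.mean()),z))
    if q=="locking_rod":
        for sl in(xs<xs.min()+4,xs>xs.max()-4):print(ray(t,(xs[sl].mean(),ys[sl].mean()),z))
w=camera("wrist");cv2.imwrite("pics/w0.png",w["image"][:,:,::-1]);print(camc(w),np.round(w["view"],3),w["K"])
E
```

```text
cams [0.37229005 0.10709043 1.30074744] [-0.01303828 -0.40767002  0.83378191]
[ 0.57086592 -0.08961144  0.09379581  1.25760625] -1.9052509500554304
[ 0.57010577 -0.08906419  0.0935142   1.26793532] -1.9081856012732206
[ 0.56825372 -0.08951162  0.09008684  1.27804445] -1.9072070059168489
locking_rod [0.4149259 0.266137  0.04     ]
[0.41583475 0.34287612 0.04      ]
[0.41427472 0.14623503 0.04      ]
rod_rest [0.41360651 0.23498429 0.03      ]
flux_tin [0.5373874  0.41750553 0.02      ]
solder_spool [0.36795172 0.43494129 0.02      ]
module_box [0.59670215 0.23980536 0.02      ]
cell_9v [ 0.35196546 -0.2032549   0.02      ]
[0.14601111 0.48598753 0.37391116] [[ 0.437  0.9    0.    -0.501]
 [ 0.852 -0.414  0.32  -0.043]
 [ 0.288 -0.14  -0.948  0.38 ]
 [ 0.     0.     0.     1.   ]] [[320.5641001    0.         316.21276082]
 [  0.         320.5641001  197.77131668]
 [  0.           0.           1.        ]]
```

View pics/w0.png

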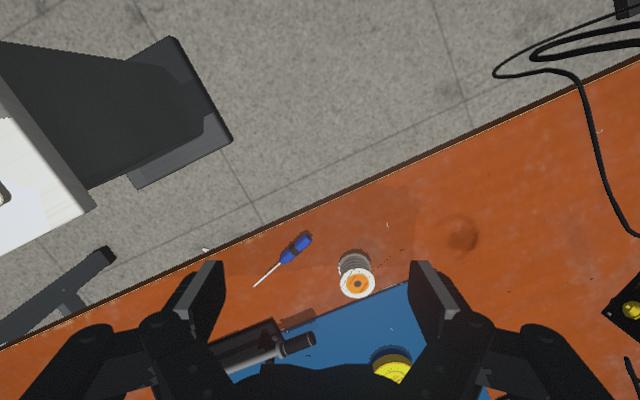

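The wrist view shows the spool at (357,275), the tin at (392,365) and the rod handle at (295,345). My fit puts the fixture at about (0.57, -0.089) with yaw 0.093 and the lid near 1.27, and the rod handle near (0.415, 0.33). I'll turn the tool so that it closes across the rod and move the wrist camera over it.

drive_tool(
  increments=[
    [[21, -16, 8], [0, 0, -7.1], 1],
    [[21, -16, 8], [0, 0, -7.1], 1],
    [[21, -16, 8], [0, 0, -7.1], 1],
    [[21, -16, 8], [0, 0, -7.1], 1],
    [[21, -16, 8], [0, 0, -7.1], 1],
    [[21, -16, 8], [0, 0, -7.1], 1],
    [[21, -16, 8], [0, 0, -7.1], 1],
    [[21, -16, 8], [0, 0, -7.1], 1],
  ],
)

```text
clock: 1.82
eef_pos: [0.3872, 0.3209, 0.2958]
tool_rot: [0.663, 0.749, 0.0, 0.0]
ft_force: [0.5, 0.5, -0.1]
grip_width: 0.0855
grasp_force: 0.0
```

drive_tool(
  increments=[
    [[21, -16, 8], [0, 0, -7.1], 1],
    [[0, 0, 0], [0, 0, 0], 1],
    [[0, 0, 0], [0, 0, 0], 1],
  ],
)

```text
clock: 2.07
eef_pos: [0.4083, 0.3052, 0.3035]
tool_rot: [0.706, 0.708, 0.0, -0.0]
ft_force: [0.5, 0.1, -0.2]
grip_width: 0.0856
grasp_force: 0.0
```

```bash
python3 - <<'E'
import pickle;from h import *
from workcell import *
S=pickle.load(open("s0.pkl","rb"));t,s=S["top"],S["scene"]
w=camera("wrist");im=w["image"][:,:,::-1].copy()
W={"c":w}
for q in("locking_rod","rod_rest","test_fixture","lid"):
    r=silhouettes(q,w)
    for d in r[:2]:
        print(q,d["conf"],d["bbox"])
    if r: W[q]=r[0]["region"]; cs,_=cv2.findContours(W[q].astype(np.uint8),0,2);cv2.drawContours(im,cs,-1,(0,255,0),1)
pickle.dump(W,open("w1.pkl","wb"));cv2.imwrite("pics/w1.png",im)
print(get_obs()["eef_pos"],R.from_quat(get_obs()["tool_rot"]).as_matrix().round(3),camc(w))
# gooseneck: epipolar curve of top pixels drawn in scene crop
si=s["image"][:,:,::-1].copy()[90:330,330:620];si=cv2.resize(si,None,fx=2.6,fy=2.4)
for u,v,col in((400,127,(0,255,0)),(450,135,(255,255,0)),(350,124,(255,0,255))):
    for z in(0,.1,.2,.3,.4):
        p=ray(t,(u,v),z);a=proj(s,p)[0];b=((a-[330,90])*[2.6,2.4]).astype(int)
        cv2.circle(si,tuple(map(int,b)),3,col,-1);print(u,z,p.round(3),a.round())
cv2.imwrite("pics/gn.png",si)
E
```

```text
locking_rod 0.71 [314.4, 120.6, 331.7, 278.6]
rod_rest 0.98 [299.8, 156.6, 340.2, 246.0]
test_fixture 0.81 [341.2, 338.0, 483.7, 399.2]
lid 0.51 [476.5, 394.1, 484.4, 400.0]
[0.40630494 0.30637734 0.30291443] [[-0.006  1.    -0.001]
 [ 1.     0.006 -0.   ]
 [-0.    -0.001 -1.   ]] [0.40992376 0.38771098 0.44620568]
400 0 [ 0.72  -0.103  0.   ] [440. 228.]
400 0.1 [ 0.693 -0.086  0.1  ] [437. 204.]
400 0.2 [ 0.667 -0.07   0.2  ] [434. 176.]
400 0.3 [ 0.64  -0.054  0.3  ] [430. 143.]
400 0.4 [ 0.613 -0.038  0.4  ] [426. 104.]
450 0 [ 0.699 -0.242 -0.   ] [481. 265.]
450 0.1 [ 0.674 -0.216  0.1  ] [478. 238.]
450 0.2 [ 0.648 -0.189  0.2  ] [474. 207.]
450 0.3 [ 0.623 -0.162  0.3  ] [469. 171.]
450 0.4 [ 0.598 -0.135  0.4  ] [464. 129.]
350 0 [0.727 0.038 0.   ] [401. 199.]
350 0.1 [0.7   0.043 0.1  ] [399. 177.]
350 0.2 [0.673 0.049 0.2  ] [397. 151.]
350 0.3 [0.646 0.054 0.3  ] [393. 120.]
350 0.4 [0.618 0.059 0.4  ] [390.  84.]
```

View pics/w1.png

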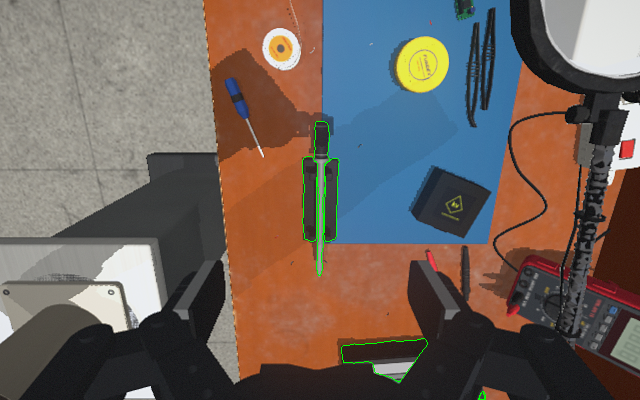

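View pics/gn.png

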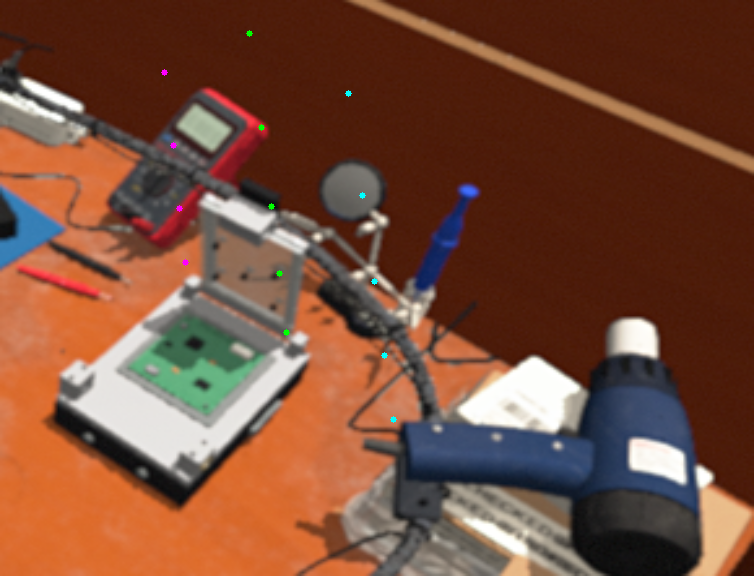

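The wrist view shows the rod running from the handle at (321,125) to the nose at (319,277), with the rest round it, the tin at (423,62) and the carton at (450,200). In the scene crop the lamp gooseneck passes behind the lid at a height of about 0.15–0.2 m and x of about 0.67. I'll stay above it. Next I'll move the camera over the fixture.

drive_tool(
  increments=[
    [[18, -28, 12], [0, 0, 0], 1],
    [[18, -28, 12], [0, 0, 0], 1],
    [[18, -28, 12], [0, 0, 0], 1],
    [[18, -28, 12], [0, 0, 0], 1],
    [[18, -28, 12], [0, 0, 0], 1],
    [[18, -28, 12], [0, 0, 0], 1],
    [[18, -28, 12], [0, 0, 0], 1],
    [[18, -28, 12], [0, 0, 0], 1],
  ],
)

```text
clock: 2.98
eef_pos: [0.5514, 0.0815, 0.3999]
tool_rot: [0.705, 0.709, 0.0, -0.0]
ft_force: [0.9, -0.1, 0.7]
grip_width: 0.0853
grasp_force: 0.0
```

drive_tool(
  increments=[
    [[0, 0, 0], [0, 0, 0], 1],
    [[0, 0, 0], [0, 0, 0], 1],
  ],
)

```text
clock: 3.15
eef_pos: [0.552, 0.0813, 0.3991]
tool_rot: [0.706, 0.708, 0.0, -0.0]
ft_force: [-0.3, 0.3, 0.1]
grip_width: 0.0857
grasp_force: 0.0
```

```bash
python3 - <<'E'
import pickle;from h import *
from workcell import *
w=camera("wrist");im=w["image"][:,:,::-1].copy()
W={"c":w}
for q in("test_fixture","lid"):
    r=silhouettes(q,w)
    for d in r[:2]: print(q,d["conf"],d["bbox"])
    if r: W[q]=r[0]["region"]
pickle.dump(W,open("w2.pkl","wb"))
print(get_obs()["eef_pos"],camc(w))
p=[.570,-.089,.0935,1.27]
# overlay of predicted model
for h in FIX+lidboxes(p[3]):
    cv2.polylines(im,[cv2.convexHull(proj(w,pose(p,h)).astype(np.float32)).astype(int)],True,(0,255,0),1)
cv2.imwrite("pics/w2.png",im)
E
```

```text
test_fixture 0.82 [257.1, 195.0, 385.9, 356.0]
lid 0.59 [339.3, 219.2, 387.5, 357.1]
[0.55054633 0.08308327 0.39876881] [0.55369325 0.16377242 0.54172889]
```

View pics/w2.png

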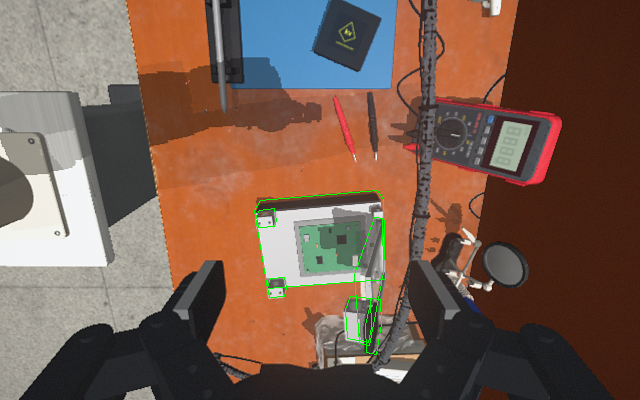

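The outlines drawn from the fit match the picture: the left block at (265,217), the right block at (276,287), and the lid edge-on with its lug at (357,320). The gooseneck is at (400,320), close behind the lid. I'll refine the fit and locate the gooseneck.

```bash
python3 - <<'E'
import pickle;from h import *
S=pickle.load(open("s0.pkl","rb"));W=pickle.load(open("w2.pkl","rb"))
cs=[(S["top"],S["top","test_fixture"]["region"]|S["top","lid"]["region"]),(S["scene"],S["scene","test_fixture"]["region"]|S["scene","lid"]["region"]),(W["c"],W["test_fixture"]|W["lid"])]
def fit(cs):
    f=lambda p:-sum(iou(mask(c,[pose(p,h) for h in FIX+lidboxes(p[3])]),r) for c,r in cs)
    r=minimize(f,[.57,-.089,.09,1.27],method="Nelder-Mead",options=dict(initial_simplex=[[.57+a,-.089+b,.09+d,1.27+e] for a,b,d,e in((0,0,0,0),(.02,0,0,0),(0,.02,0,0),(0,0,.1,0),(0,0,0,.1))],xatol=1e-4,fatol=1e-4))
    return r.x.round(4),r.fun
print(fit(cs),fit(cs[2:]))
p=fit(cs)[0]
print("tab back tip",pose(p,lidboxes(p[3])[2]).round(3).tolist())
for u,v in((400,320),(412,270),(390,345)):
    for z in(.15,.2,.25): q=ray(W["c"],(u,v),z);print(u,z,q.round(3),proj(S["top"],q).round(),proj(S["scene"],q).round())
# rod axis direction/pos from wrist1 vs top
W1=pickle.load(open("w1.pkl","rb"))
for c,m in((S["top"],S["top","locking_rod"]["region"]),(W1["c"],W1["locking_rod"])):
    ys,xs=np.nonzero(m);P=np.array([ray(c,a,.04) for a in zip(xs,ys)])
    k=np.polyfit(P[:,1],P[:,0],1);print("rod x=%.4f+%.4f*(y-.3)"%(np.polyval(k,.3),k[0]),P[:,1].min(),P[:,1].max())
E
```

```text
(array([ 0.5698, -0.0899,  0.1001,  1.2599]), np.float64(-2.8385412596149853)) (array([ 0.5708, -0.0922,  0.1077,  1.2489]), np.float64(-0.9407061958694204))
tab back tip [[0.62, -0.103, 0.225], [0.63, -0.102, 0.228], [0.617, -0.067, 0.225], [0.626, -0.066, 0.228], [0.606, -0.104, 0.269], [0.616, -0.103, 0.272], [0.603, -0.069, 0.269], [0.612, -0.068, 0.272]]
400 0.15 [ 0.678 -0.159  0.15 ] [[432. 128.]] [[464. 209.]]
400 0.2 [ 0.662 -0.118  0.2  ] [[420. 129.]] [[450. 187.]]
400 0.25 [ 0.646 -0.077  0.25 ] [[406. 130.]] [[436. 165.]]
412 0.15 [ 0.688 -0.074  0.15 ] [[398. 124.]] [[436. 188.]]
412 0.2 [ 0.671 -0.044  0.2  ] [[389. 125.]] [[426. 170.]]
412 0.25 [ 0.654 -0.014  0.25 ] [[379. 127.]] [[415. 150.]]
390 0.15 [ 0.667 -0.205  0.15 ] [[451. 133.]] [[479. 223.]]
390 0.2 [ 0.652 -0.158  0.2  ] [[437. 133.]] [[463. 199.]]
390 0.25 [ 0.638 -0.111  0.25 ] [[422. 134.]] [[447. 174.]]
rod x=0.4153+0.0122*(y-.3) 0.14222860726412437 0.3474109378521507
rod x=0.4163+0.0083*(y-.3) 0.13233233903918123 0.35115874395468827
```

drive_tool(
  increments=[
    [[16.3, -28, -8], [0, 0, 0], 0],
    [[16.3, -28, -8], [0, 0, 0], 0],
    [[16.3, -28, -8], [0, 0, 0], 0],
    [[16.3, -28, -8], [0, 0, 0], 0],
    [[16.3, -28, -8], [0, 0, 0], 0],
    [[16.3, -28, -8], [0, 0, 0], 0],
    [[0, 0, 0], [0, 0, 0], 0],
  ],
)

```text
clock: 3.88
eef_pos: [0.65, -0.0895, 0.3462]
tool_rot: [0.707, 0.707, -0.003, -0.002]
ft_force: [-0.5, 0.2, -2.6]
grip_width: 0.0009
grasp_force: 0.0
```

drive_tool(
  increments=[
    [[0, 0, -20], [0, 0, 0], 0],
    [[0, 0, -20], [0, 0, 0], 0],
    [[0, 0, -20], [0, 0, 0], 0],
    [[0, 0, -20], [0, 0, 0], 0],
    [[0, 0, -20], [0, 0, 0], 0],
    [[0, 0, 0], [0, 0, 0], 0],
  ],
)

```text
clock: 4.38
eef_pos: [0.6461, -0.0836, 0.2462]
tool_rot: [0.705, 0.709, -0.003, -0.004]
ft_force: [-0.8, -0.7, -1.0]
grip_width: 0.0002
grasp_force: 0.0
```

drive_tool(
  increments=[
    [[-12, 0, 0], [0, 0, 0], 0],
    [[-12, -1, -1], [0, 0, 0], 0],
    [[-12, -1, -2], [0, 0, 0], 0],
    [[-12, -1, -3], [0, 0, 0], 0],
    [[-12, -1, -4], [0, 0, 0], 0],
    [[-12, -1, -4], [0, 0, 0], 0],
    [[-12, -1, -4], [0, 0, 0], 0],
    [[-12, -1, -4], [0, 0, 0], 0],
  ],
)

```text
clock: 5.05
eef_pos: [0.5531, -0.0918, 0.2308]
tool_rot: [0.705, 0.709, 0.001, 0.001]
ft_force: [1.3, -0.7, 0.5]
grip_width: 0.0001
grasp_force: 0.3
```

drive_tool(
  increments=[
    [[-10, 0, -4], [0, 0, 0], 0],
    [[0, 0, 0], [0, 0, 0], 0],
  ],
)

```text
clock: 5.22
eef_pos: [0.5413, -0.0919, 0.2263]
tool_rot: [0.705, 0.709, -0.0, -0.0]
ft_force: [-0.5, -0.4, -0.5]
grip_width: -0.0002
grasp_force: 0.0
```

```bash
python3 - <<'E'
import pickle;from h import *
from workcell import *
a=camera("scene")
r=silhouettes("lid",a)
for d in r[:1]:
    for ang in np.arange(.0,1.4,.1):print(round(ang,1),round(iou(mask(a,[pose([.5698,-.0899,.1],h) for h in lidboxes(ang)]),d["region"]),2),end="; ")
cv2.imwrite("pics/s1.png",cv2.resize(a["image"][100:340,330:650,::-1],None,fx=2.4,fy=2.4))
E
```

```text
0.0 0.1; 0.1 0.11; 0.2 0.13; 0.3 0.15; 0.4 0.18; 0.5 0.22; 0.6 0.29; 0.7 0.41; 0.8 0.74; 0.9 0.37; 1.0 0.23; 1.1 0.16; 1.2 0.13; 1.3 0.11;
```

View pics/s1.png

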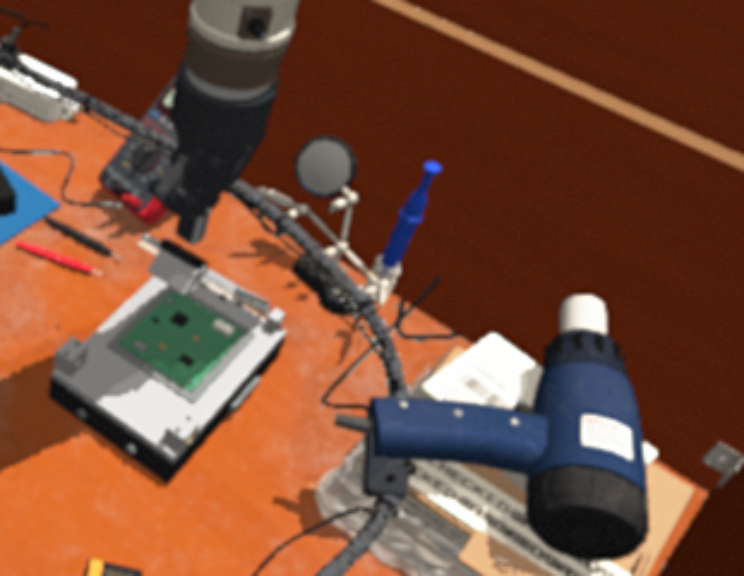

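The lid is at about 0.8 rad and sinking on its own, with no contact at the tool. Meanwhile I'll go to the rod with the gripper opening.

drive_tool(
  increments=[
    [[-11, 31, 6], [0, 0, 0], 1],
    [[-11, 31, 6], [0, 0, 0], 1],
    [[-11, 31, 0], [0, 0, 0], 1],
    [[-11, 31, 0], [0, 0, 0], 1],
    [[-11, 31, 0], [0, 0, 0], 1],
    [[-11, 31, 0], [0, 0, 0], 1],
    [[-11, 31, 0], [0, 0, 0], 1],
    [[-11, 31, 0], [0, 0, 0], 1],
  ],
)

```text
clock: 5.98
eef_pos: [0.4552, 0.1571, 0.2383]
tool_rot: [0.706, 0.709, 0.001, 0.0]
ft_force: [1.1, 1.2, -1.0]
grip_width: 0.0857
grasp_force: 0.0
```

drive_tool(
  increments=[
    [[-11, 31, 0], [0, 0, 0], 1],
    [[-11, 31, 0], [0, 0, 0], 1],
    [[-11, 31, 0], [0, 0, 0], 1],
    [[0, 0, 0], [0, 0, 0], 1],
    [[0, 0, 0], [0, 0, 0], 1],
  ],
)

```text
clock: 6.4
eef_pos: [0.422, 0.2501, 0.2379]
tool_rot: [0.704, 0.71, 0.001, 0.0]
ft_force: [-0.2, -0.4, -0.3]
grip_width: 0.0855
grasp_force: 0.0
```

```bash
cat > rod.py <<'E'
import pickle,sys;from h import *
from workcell import *
w=camera("wrist");o=get_obs();W={"c":w}
r=silhouettes("locking_rod",w);W["r"]=r[0]["region"] if r else None
print(o["eef_pos"],[ (d["conf"],d["bbox"]) for d in r[:2]])
pickle.dump(W,open(sys.argv[1]+".pkl","wb"));cv2.imwrite(f"pics/{sys.argv[1]}.png",w["image"][:,:,::-1])
E
python3 rod.py r1
```

```text
[0.42230727 0.24889704 0.23779902] [(0.76, [297.2, 69.6, 316.7, 269.9])]
```

View pics/r1.png

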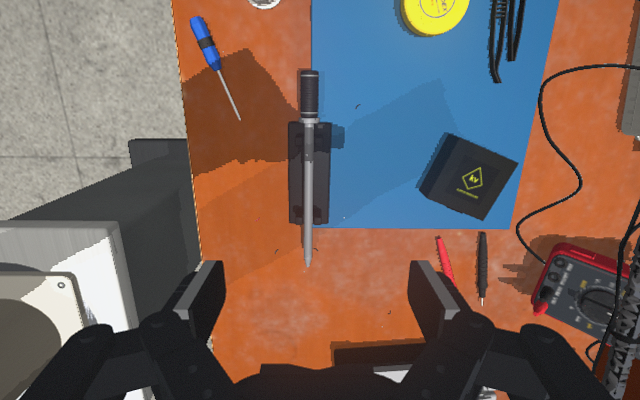

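The rod shows clearly, with the handle from (309,70) to (309,118), the collar at about row 119, and the nose at (308,267).

```bash
cat >> h.py <<'E'
def cyl(x0,x1,r0,r1):
    a=np.linspace(0,2*np.pi,16,endpoint=False)
    return np.vstack([np.c_[np.full(16,x),r*np.cos(a),r*np.sin(a)] for x,r in((x0,r0),(x1,r1))])/1000
ROD=[cyl(0,158,5,5),cyl(158,170,5,2),cyl(-5,0,11,11),cyl(-50,-5,9,9)]
def rodhulls(p): # x,y,yaw,z
    return [pose(p,h)+[0,0,p[3]] for h in ROD]
def fitrod(cs,p0,fixz=None):
    z=lambda p:p if fixz is None else np.r_[p[:3],fixz]
    f=lambda p:-sum(iou(mask(c,rodhulls(z(p))),r) for c,r in cs)
    n=4 if fixz is None else 3
    sx=[np.array(p0[:n])]+[np.array(p0[:n])+d for d in np.diag([.01,.015,.05,.01])[:n,:n]]
    r=minimize(f,p0[:n],method="Nelder-Mead",options=dict(initial_simplex=sx,xatol=1e-5,fatol=1e-5,maxiter=600))
    return r.x.round(4),round(r.fun,3)
E
python3 - <<'E'
import pickle;from h import *
S=pickle.load(open("s0.pkl","rb"));A=pickle.load(open("w1.pkl","rb"));B=pickle.load(open("r1.pkl","rb"))
cs=[(S["top"],S["top","locking_rod"]["region"]),(A["c"],A["locking_rod"]),(B["c"],B["r"])]
p0=[.4163,.305,-1.578,.04]
print(fitrod(cs,p0),fitrod(cs[1:],p0),fitrod(cs[2:],p0,.04),fitrod(cs[1:2],p0,.04))
print(R.from_quat([0.704,0.71,0.001,0]).as_matrix().round(3)[:,1])
E
```

```text
(array([ 0.4159,  0.3007, -1.5805,  0.0322]), np.float64(-2.306)) (array([ 0.4158,  0.3003, -1.5802,  0.0322]), np.float64(-1.777)) (array([ 0.4155,  0.3007, -1.5765]), np.float64(-0.928)) (array([ 0.4166,  0.3009, -1.5826]), np.float64(-0.818))
[1.    0.008 0.001]
```

drive_tool(
  increments=[
    [[-2, 26.3, -20], [0, 0, -1], 1],
    [[-2, 26.3, -20], [0, 0, 0], 1],
    [[-2, 26.4, -20], [0, 0, 0], 1],
    [[0, 0, -28], [0, 0, 0], 1],
    [[0, 0, -28], [0, 0, 0], 1],
    [[0, 0, -28], [0, 0, 0], 1],
    [[0, 0, -28], [0, 0, 0], 1],
    [[0, 0, -20], [0, 0, 0], 1],
  ],
)

```text
clock: 7.17
eef_pos: [0.4162, 0.3248, 0.043]
tool_rot: [0.713, 0.701, -0.001, -0.0]
ft_force: [-0.1, -0.8, 0.4]
grip_width: 0.0854
grasp_force: 0.0
```

drive_tool(
  increments=[
    [[0, 0, 0], [0, 0, 0], 1],
    [[0, 0, 0], [0, 0, 0], 1],
  ],
)

```text
clock: 7.33
eef_pos: [0.4162, 0.3252, 0.0446]
tool_rot: [0.713, 0.701, -0.001, -0.0]
ft_force: [0.1, -0.0, 0.3]
grip_width: 0.0855
grasp_force: 0.0
```

```bash
python3 - <<'E'
from workcell import *
import numpy as np
for i in range(4):
    o=get_obs();print(o["eef_pos"].round(4),o["tool_rot"].round(4));camera("wrist")
E
```

```text
[0.4162 0.3252 0.0446] [ 7.127e-01  7.014e-01 -1.400e-03 -1.000e-04]
[0.4172 0.3263 0.046 ] [7.126e-01 7.016e-01 2.000e-04 1.000e-04]
[0.4177 0.327  0.0469] [7.124e-01 7.017e-01 1.300e-03 2.000e-04]
[0.4179 0.3274 0.0472] [7.123e-01 7.018e-01 1.800e-03 2.000e-04]
```

drive_tool(
  increments=[
    [[-0.5, 1, -13], [0, 0, 0], 1],
    [[0, 0, -12], [0, 0, 0], 1],
    [[0, 0, 0], [0, 0, 0], 0],
    [[0, 0, 0], [0, 0, 0], 0],
    [[0, 0, 0], [0, 0, 0], 0],
    [[0, 0, 0], [0, 0, 0], 0],
    [[0, 0, 0], [0, 0, 0], 0],
    [[0, 0, 0], [0, 0, 0], 0],
  ],
)

```text
clock: 8.2
eef_pos: [0.416, 0.3282, 0.021]
tool_rot: [0.712, 0.702, 0.001, 0.0]
ft_force: [-0.3, 0.5, 2.4]
grip_width: 0.0163
grasp_force: 58.4
```

Gripped. At bushing height the fingertips would pass only about 1 mm above the rest posts. I'll regrip 6 mm higher and then lift.

drive_tool(
  increments=[
    [[0, 0, 0], [0, 0, 0], 0.5],
    [[0, 0, 0], [0, 0, 0], 0.5],
    [[0, 0, 6], [0, 0, 0], 0.5],
    [[0, 0, 0], [0, 0, 0], 0],
    [[0, 0, 0], [0, 0, 0], 0],
    [[0, 0, 0], [0, 0, 0], 0],
    [[0, 0, 0], [0, 0, 0], 0],
    [[0, 0, 0], [0, 0, 0], 0],
  ],
)

```text
clock: 8.87
eef_pos: [0.4158, 0.3281, 0.0266]
tool_rot: [0.712, 0.702, 0.0, -0.0]
ft_force: [-1.0, -0.6, 3.3]
grip_width: 0.0156
grasp_force: 58.4
```

drive_tool(
  increments=[
    [[0, 0, 10], [0, 0, 0], 0],
    [[0, 0, 20], [0, 0, 0], 0],
    [[0, 0, 20], [0, 0, 0], 0],
    [[0, 0, 20], [0, 0, 0], 0],
    [[0, 0, 0], [0, 0, 0], 0],
  ],
)

```text
clock: 9.28
eef_pos: [0.4178, 0.3295, 0.1006]
tool_rot: [0.712, 0.702, 0.004, 0.0]
ft_force: [1.0, 0.7, -1.0]
grip_width: 0.016
grasp_force: 58.5
```

drive_tool(
  increments=[
    [[8, -26, 0], [0, 0, 1.5], 0],
    [[8, -26, 0], [0, 0, 1.5], 0],
    [[8, -26, 0], [0, 0, 1.6], 0],
    [[8, -26, 0], [0, 0, 1.6], 0],
    [[0, 0, 0], [0, 0, 0], 0],
    [[0, 0, 0], [0, 0, 0], 0],
  ],
)

```text
clock: 9.78
eef_pos: [0.4474, 0.2224, 0.0958]
tool_rot: [0.674, 0.739, -0.001, -0.0]
ft_force: [-0.3, 0.7, 0.2]
grip_width: 0.016
grasp_force: 58.6
```

```bash
python3 - <<'E'
import pickle;from h import *
from workcell import *
P=[.5698,-.0899,.1]
o=get_obs();print(o["eef_pos"],R.from_quat(o["tool_rot"]).as_matrix()[:,1])
D={}
for n in("wrist","scene","top"):
    c=camera(n);D[n]=dict(c=c)
    for q in("locking_rod","test_fixture","lid"):
        r=silhouettes(q,c)
        if r: D[n][q]=r[0]["region"];print(n,q,r[0]["conf"],r[0]["bbox"])
pickle.dump(D,open("d3.pkl","wb"))
cs=[(D[n]["c"],D[n]["test_fixture"]|D[n]["lid"]) for n in("scene","top","wrist") if "test_fixture" in D[n] and "lid" in D[n]]
for ang in(0,.03,.06,.1):print(ang,[round(iou(mask(c,[pose(P,h) for h in FIX+lidboxes(ang)]),r),3) for c,r in cs])
rc=[(D[n]["c"],D[n]["locking_rod"]) for n in D if "locking_rod" in D[n]]
for k in range(len(rc)):print(fitrod([rc[k]],[.45,.195,-1.47,.11],.11))
print(fitrod(rc,[.45,.195,-1.47,.11]))
w=D["wrist"]["c"];im=w["image"][:,:,::-1].copy()
for h in FIX+lidboxes(0):cv2.polylines(im,[cv2.convexHull(proj(w,pose(P,h)).astype(np.float32)).astype(int)],True,(0,255,0),1)
cv2.imwrite("pics/d3.png",im)
E
```

```text
[0.44738968 0.22242627 0.09584089] [ 0.99582952  0.09122384 -0.00133576]
wrist locking_rod 0.86 [293.7, 224.7, 337.1, 373.5]
scene locking_rod 0.52 [282.9, 177.4, 340.5, 224.9]
scene test_fixture 0.81 [351.5, 204.7, 446.6, 298.8]
top locking_rod 0.49 [288.7, 209.4, 356.7, 222.2]
top test_fixture 0.66 [365.2, 136.0, 432.6, 222.1]
top lid 0.73 [378.9, 143.1, 423.1, 224.9]
0 [np.float64(0.931)]
0.03 [np.float64(0.931)]
0.06 [np.float64(0.93)]
0.1 [np.float64(0.929)]
(array([ 0.4519,  0.1946, -1.4794]), np.float64(-0.79))
(array([ 0.4496,  0.1938, -1.4807]), np.float64(-0.721))
(array([ 0.4513,  0.1944, -1.4765]), np.float64(-0.495))
(array([ 0.4517,  0.1942, -1.4815,  0.107 ]), np.float64(-2.013))
```

View pics/d3.png

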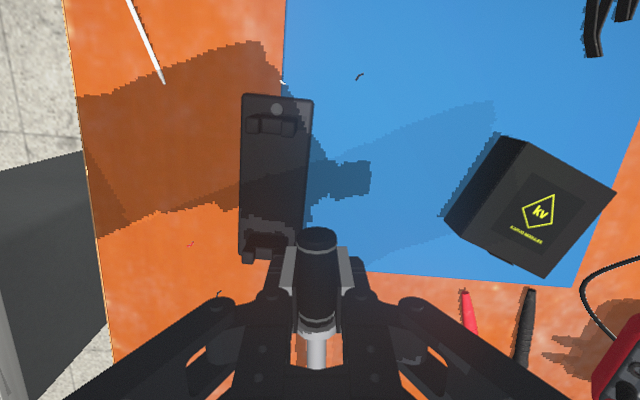

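The wrist picture shows the rod gripped by its handle at (317,270), pointing forward. The fingers hide the fixture, so I'll use image edges to refine the fixture and rod in the same cameras.

```bash
cat > e.py <<'E'
import pickle;from h import *
from scipy.ndimage import map_coordinates
def gm(c,s=1.0):
    g=cv2.GaussianBlur(c["image"].astype(np.float32),(0,0),s)
    return np.sqrt(sum(cv2.Sobel(g[...,k],cv2.CV_32F,i,1-i)**2 for k in range(3) for i in(0,1)))
def loop(b,z): x0,x1,y0,y1=b;return [np.array(e)/1000 for e in(((x0,y0,z),(x1,y0,z)),((x1,y0,z),(x1,y1,z)),((x1,y1,z),(x0,y1,z)),((x0,y1,z),(x0,y0,z)))]
E_FIX=loop((-110,100,-75,75),50)+loop((-103,-77,55,75),76)*2+loop((-103,-77,-75,-55),76)*2
E_FIX=E_FIX[:4]+E_FIX[4:]
t=np.linspace(0,1,40)[:,None]
PF=np.vstack([a+(b-a)*t for a,b in E_FIX])
def score(c,g,P): uv=proj(c,P);return np.minimum(map_coordinates(g,[uv[:,1],uv[:,0]],order=1),150).mean()
def fitfix(cs,p0=(.5698,-.0899,.1)):
    gs=[gm(c) for c in cs]
    f=lambda p:-sum(score(c,g,pose(p,PF)) for c,g in zip(cs,gs))
    best=min((minimize(f,q,method="Nelder-Mead",options=dict(initial_simplex=[q]+[q+d for d in np.diag([.003,.003,.015])],xatol=1e-5,fatol=1e-3)) for q in [np.array(p0)+[a,b,d] for a in(-.003,0,.003) for b in(-.003,0,.003) for d in(-.01,.01)]),key=lambda r:r.fun)
    return best.x.round(4),round(best.fun,1)
E
python3 - <<'E'
from e import *
S=pickle.load(open("s0.pkl","rb"));W=pickle.load(open("w2.pkl","rb"))["c"];D=pickle.load(open("d3.pkl","rb"))
for n,cs in dict(w=[W],top0=[S["top"]],sc0=[S["scene"]],top1=[D["top"]["c"]],sc1=[D["scene"]["c"]],allc=[W,S["top"],S["scene"],D["top"]["c"],D["scene"]["c"]]).items():
    p,f=fitfix(cs);print(n,p,f,"mouth",pose(p,[-.09,.075,.063])[0].round(4))
# silhouette rod direction with tip in scene/top
for n in("top","scene"):
    m=D[n]["locking_rod"];c=D[n]["c"]
    r=fitrod([(c,m)],[.45,.195,-1.47,.11],.107)[0];print(n,r, (np.r_[r[:2]]+.17*np.r_[np.cos(r[2]),np.sin(r[2])]).round(4))
E
```

```text
w [ 0.5677 -0.0888  0.0929] -139.5 mouth [ 0.4711 -0.0225  0.063 ]
top0 [ 0.5588 -0.0867  0.106 ] -139.0 mouth [ 0.4614 -0.0216  0.063 ]
sc0 [ 0.5628 -0.0957  0.1047] -140.2 mouth [ 0.4655 -0.0305  0.063 ]
top1 [ 0.559  -0.0866  0.1068] -140.7 mouth [ 0.4615 -0.0216  0.063 ]
sc1 [ 0.5638 -0.0898  0.0973] -144.3 mouth [ 0.4669 -0.0239  0.063 ]
allc [ 0.5659 -0.0902  0.0901] -680.7 mouth [ 0.4695 -0.0236  0.063 ]
top [ 0.4512  0.1943 -1.4765] [0.4672 0.0251]
scene [ 0.4511  0.1998 -1.4819] [0.4662 0.0305]
```

```bash
python3 - <<'E'
from e import *
W=pickle.load(open("w2.pkl","rb"))["c"];D=pickle.load(open("d3.pkl","rb"))
P=[.5698,-.0899,.1]
corn=np.vstack([loop(b,z)[k][0] for b in((-103,-77,55,75),(-103,-77,-75,-55)) for z in(76,50) for k in range(4)]+[e[0] for e in loop((-110,100,-75,75),50)])
def crop(c,x0,y0,w,h,extra=None):
    im=cv2.resize(c["image"][y0:y0+h,x0:x0+w,::-1],None,fx=6,fy=6,interpolation=cv2.INTER_CUBIC)
    for u in proj(c,pose(P,corn)): cv2.circle(im,tuple(int(round(k)) for k in (u-[x0,y0]+.5)*6-.5),2,(0,0,255),-1)
    if extra is not None:
        q=[(int(k[0]),int(k[1])) for k in (proj(c,extra)-[x0,y0]+.5)*6-.5]
        cv2.line(im,q[0],q[1],(255,255,0),1)
    return im
r=[.4515,.1945,-1.480,.107]
ex=np.array([[r[0]+s*np.cos(r[2]),r[1]+s*np.sin(r[2]),r[3]] for s in(.09,.17)])
M=np.zeros((600,800,3),np.uint8)
M[:,:306]=crop(W,250,202,51,100)
M[:390,312:792]=crop(D["scene"]["c"],325,200,80,65,ex)
M[396:600,312:792]=crop(D["top"]["c"],345,195,80,34,ex)
cv2.imwrite("pics/m.png",M)
E
```

```text
(no output)
```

View pics/m.png

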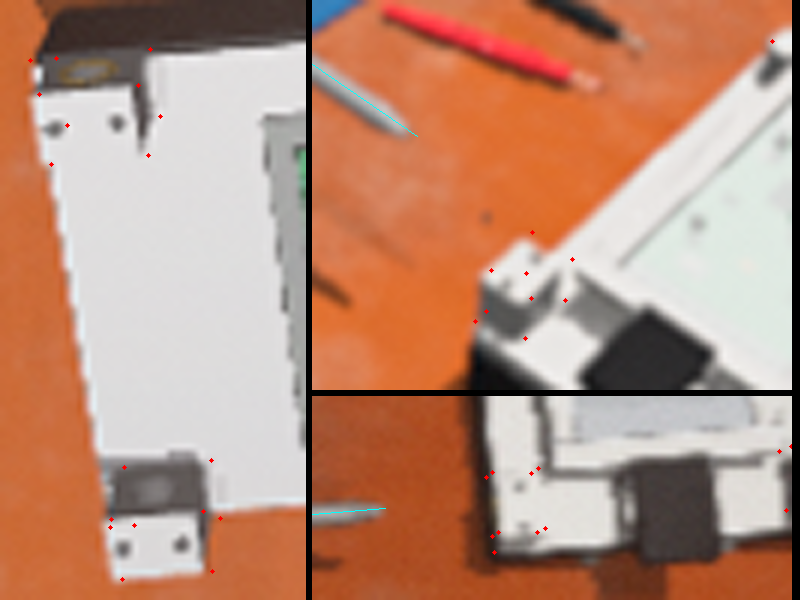

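The montage shows the blocks in the wrist crop within about 1 mm of the prediction. In the scene crop the fixture sits about 2–3 px lower-left of its dots, while the rod overlay fits. I'll check this numerically, camera by camera.

```bash
python3 - <<'E'
from e import *
S=pickle.load(open("s0.pkl","rb"));W=pickle.load(open("w2.pkl","rb"))["c"];D=pickle.load(open("d3.pkl","rb"))
# mask fits with lid down
for n in("scene","top"):
    c=D[n]["c"];m=D[n]["test_fixture"]|D[n].get("lid",False)
    f=lambda p:-iou(mask(c,[pose(p,h) for h in FIX+lidboxes(0)]),m)
    q=np.array([.567,-.089,.095]);r=minimize(f,q,method="Nelder-Mead",options=dict(initial_simplex=[q]+[q+d for d in np.diag([.008,.008,.04])],xatol=1e-5,fatol=1e-5))
    print("mask",n,r.x.round(4),r.fun,f(q),"mouth",pose(r.x,[-.09,.075,.063])[0].round(4))
# edge fit with block-only, outline edges: signed bright(block/plate) inside vs outside contrast
def L(a,b,n): # edge a->b at fixture frame, outward normal n (mm)
    t=np.linspace(.08,.92,40)[:,None];a=np.array(a)/1e3;b=np.array(b)/1e3;return a+(b-a)*t,np.array(n)/1e3
ED=[L((-110,-50,50),(-110,50,50),(-1,0,0)),L((-60,75,50),(90,75,50),(0,1,0)),L((-103,75,76),(-77,75,76),(0,1,0)),L((-103,55,76),(-103,75,76),(-1,0,0)),L((-103,-75,76),(-103,-55,76),(-1,0,0)),L((-103,-55,76),(-77,-55,76),(0,1,0))]
def con(c,g,p):
    s=0
    for pts,n in ED:
        v=[]
        for k in(-2.5,2.5):
            uv=proj(c,pose(p,pts+n*k));v.append(map_coordinates(g,[uv[:,1],uv[:,0]],order=1))
        s+=np.tanh((v[0]-v[1])/60).mean()*np.linalg.norm(pts[-1]-pts[0])**.5
    return -s
def fit(cs):
    gs=[c["image"][...,2].astype(np.float32) for c in cs]
    f=lambda p:sum(con(c,g,p) for c,g in zip(cs,gs))
    b=min((minimize(f,q,method="Nelder-Mead",options=dict(initial_simplex=[q]+[q+d for d in np.diag([.003,.003,.015])],xatol=1e-5,fatol=1e-4)) for q in [np.array([.566,-.089,.095])+[a,d,e] for a in(-.006,0,.005) for d in(-.004,0,.004) for e in(-.01,.01)]),key=lambda r:r.fun)
    return b.x.round(4),round(b.fun,3),"mouth",pose(b.x,[-.09,.075,.063])[0].round(4),"far",pose(b.x,[-.09,-.075,.063])[0].round(4)
A=dict(w=W,top0=S["top"],sc0=S["scene"],top1=D["top"]["c"],sc1=D["scene"]["c"])
for n in A:print(n,*fit([A[n]]))
print(*fit(list(A.values())))
E
```

```text
mask scene [ 0.5714 -0.0896  0.0885] -0.9581981981981982 -0.9353867941228536 mouth [ 0.4751 -0.0228  0.063 ]
mask top [ 0.5658 -0.0912  0.0985] -0.9388053467000835 -0.9370177267987487 mouth [ 0.4688 -0.0254  0.063 ]
w [ 0.5679 -0.0912  0.0944] -1.172 mouth [ 0.4712 -0.0251  0.063 ] far [ 0.4854 -0.1744  0.063 ]
top0 [ 0.5672 -0.092   0.0871] -1.124 mouth [ 0.471  -0.0251  0.063 ] far [ 0.4841 -0.1746  0.063 ]
sc0 [ 0.5641 -0.0905  0.0944] -0.983 mouth [ 0.4675 -0.0243  0.063 ] far [ 0.4816 -0.1737  0.063 ]
top1 [ 0.5675 -0.0923  0.084 ] -0.989 mouth [ 0.4715 -0.0251  0.063 ] far [ 0.4841 -0.1746  0.063 ]
sc1 [ 0.5643 -0.09    0.0931] -1.045 mouth [ 0.4677 -0.0237  0.063 ] far [ 0.4816 -0.1731  0.063 ]
[ 0.5668 -0.0912  0.0903] -5.114 mouth [ 0.4704 -0.0246  0.063 ] far [ 0.4839 -0.174   0.063 ]
```

The cameras now agree on the fixture at about (0.567, -0.091) with yaw 0.091. The mouth is near (0.471, -0.025), and the rod axis passes within about 0.5 mm of it at the same yaw. I'll lower to bushing height and advance.

drive_tool(
  increments=[
    [[0, 0, -16], [0, 0, 0], 0],
    [[0, 0, -16], [0, 0, 0], 0],
    [[-0.5, 0, -15], [0, 0, 0], 0],
    [[1.4, -15, 0], [0, 0, 0], 0],
    [[1.4, -15, 0], [0, 0, 0], 0],
    [[0.9, -10, 0], [0, 0, 0], 0],
    [[0, 0, 0], [0, 0, 0], 0],
    [[0, 0, 0], [0, 0, 0], 0],
  ],
)

```text
clock: 11.05
eef_pos: [0.4511, 0.1837, 0.0496]
tool_rot: [0.673, 0.739, 0.0, -0.0]
ft_force: [-0.4, -0.8, -0.8]
grip_width: 0.016
grasp_force: 58.6
```

```bash
cat > m.py <<'E'
import sys
from e import *
from workcell import *
D={}
for n in("wrist","scene","top"):
    c=camera(n);D[n]=dict(c=c);r=silhouettes("locking_rod",c)
    if r:D[n]["locking_rod"]=r[0]["region"]
y0=float(sys.argv[1])
o=get_obs();print(o["eef_pos"].round(4),o["ft_force"].round(1),o["grasp_force"])
rc=[(D[n]["c"],D[n]["locking_rod"]) for n in D if "locking_rod" in D[n]]
p0=[.455,y0,-1.48,.063]
for k in rc:print(fitrod([k],p0,.063))
p=fitrod(rc,p0);print(p)
x,y,a,z=p[0];d=np.r_[np.cos(a),np.sin(a)];tip=np.r_[x,y]+.17*d
F=[.567,-.091,.0915];q=tip-np.r_[F[:2]];c,s=np.cos(F[2]),np.sin(F[2])
print("tip in near frame mm",(c*q[0]+s*q[1]+.09)*1e3,(-s*q[0]+c*q[1]-.075)*1e3)
E
python3 m.py .155
```

```text
[0.4509 0.1844 0.0495] [ 0.7  0.4 -1. ] 58.610610365867615
(array([ 0.4553,  0.1555, -1.4796]), np.float64(-0.79))
(array([ 0.4538,  0.1554, -1.4761]), np.float64(-0.642))
(array([ 0.4543,  0.1604, -1.4734]), np.float64(-0.476))
(array([ 0.4555,  0.1549, -1.4759,  0.0605]), np.float64(-1.902))
tip in near frame mm 2.0122692376326192 10.060350310050078
```

drive_tool(
  increments=[
    [[-0.6, -4, 0], [0, 0, 0], 0],
    [[0.4, -4, 0], [0, 0, 0], 0],
    [[0.4, -4, 0], [0, 0, 0], 0],
    [[0.4, -4, 0], [0, 0, 0], 0],
    [[0.4, -4, 0], [0, 0, 0], 0],
    [[0, 0, 0], [0, 0, 0], 0],
  ],
)

```text
clock: 11.85
eef_pos: [0.4518, 0.1629, 0.0493]
tool_rot: [0.673, 0.739, -0.0, 0.0]
ft_force: [1.0, -0.7, -0.7]
grip_width: 0.0157
grasp_force: 58.6
```

drive_tool(
  increments=[
    [[0.4, -4, 0], [0, 0, 0], 0],
    [[0.4, -4, 0], [0, 0, 0], 0],
    [[0.4, -4, 0], [0, 0, 0], 0],
    [[0.4, -4, 0], [0, 0, 0], 0],
    [[0, 0, 0], [0, 0, 0], 0],
  ],
)

```text
clock: 12.27
eef_pos: [0.4534, 0.147, 0.0493]
tool_rot: [0.673, 0.739, -0.0, 0.0]
ft_force: [0.4, -0.6, -0.4]
grip_width: 0.0162
grasp_force: 58.6
```

drive_tool(
  increments=[
    [[0.5, -6, 0], [0, 0, 0], 0],
    [[0.6, -6, 0], [0, 0, 0], 0],
    [[0.5, -6, 0], [0, 0, 0], 0],
    [[0.6, -6, 0], [0, 0, 0], 0],
    [[0.5, -6, 0], [0, 0, 0], 0],
    [[0.6, -6, 0], [0, 0, 0], 0],
    [[0.5, -6, 0], [0, 0, 0], 0],
    [[0, 0, 0], [0, 0, 0], 0],
  ],
)

```text
clock: 12.93
eef_pos: [0.4573, 0.1046, 0.0493]
tool_rot: [0.673, 0.739, -0.0, 0.0]
ft_force: [0.8, -0.2, -0.7]
grip_width: 0.016
grasp_force: 58.6
```

drive_tool(
  increments=[
    [[0.6, -7, 0], [0, 0, 0], 0],
    [[0.7, -7, 0], [0, 0, 0], 0],
    [[0.6, -7, 0], [0, 0, 0], 0],
    [[0.7, -7, 0], [0, 0, 0], 0],
    [[0.6, -7, 0], [0, 0, 0], 0],
    [[0.6, -7, 0], [0, 0, 0], 0],
    [[0.7, -7, 0], [0, 0, 0], 0],
    [[0, 0, 0], [0, 0, 0], 0],
  ],
)

```text
clock: 13.6
eef_pos: [0.4618, 0.0554, 0.0493]
tool_rot: [0.674, 0.739, -0.0, 0.0]
ft_force: [0.4, 0.1, 0.2]
grip_width: 0.0159
grasp_force: 58.6
```

drive_tool(
  increments=[
    [[0.4, -4, 0], [0, 0, 0], 0],
    [[0.3, -4, 0], [0, 0, 0], 0],
    [[0.4, -4, 0], [0, 0, 0], 0],
    [[0.4, -4, 0], [0, 0, 0], 0],
    [[0.3, -4, 0], [0, 0, 0], 0],
    [[0, 0, 0], [0, 0, 0], 0],
  ],
)

```text
clock: 14.1
eef_pos: [0.4636, 0.0361, 0.0493]
tool_rot: [0.673, 0.739, -0.0, 0.0]
ft_force: [-0.6, -1.3, -0.8]
grip_width: 0.016
grasp_force: 58.6
```

drive_tool(
  increments=[
    [[0.4, -4, 0], [0, 0, 0], 0],
    [[0.3, -4, 0], [0, 0, 0], 0],
    [[0.4, -4, 0], [0, 0, 0], 0],
    [[0.4, -4, 0], [0, 0, 0], 0],
    [[0.3, -4, 0], [0, 0, 0], 0],
    [[0.4, -4, 0], [0, 0, 0], 0],
    [[0.4, -4, 0], [0, 0, 0], 0],
    [[0, 0, 0], [0, 0, 0], 0],
  ],
)

```text
clock: 14.77
eef_pos: [0.4662, 0.008, 0.0493]
tool_rot: [0.673, 0.739, -0.0, 0.0]
ft_force: [0.1, -1.2, -0.2]
grip_width: 0.0159
grasp_force: 58.6
```

drive_tool(
  increments=[
    [[0.2, -1.5, 0], [0, 0, 0], 0],
    [[0.1, -1.5, 0], [0, 0, 0], 0],
    [[0, 0, 0], [0, 0, 0], 0],
  ],
)

```text
clock: 15.02
eef_pos: [0.4664, 0.0056, 0.0493]
tool_rot: [0.673, 0.74, -0.0, 0.0]
ft_force: [1.3, 0.0, -0.3]
grip_width: 0.0158
grasp_force: 58.6
```

drive_tool(
  increments=[
    [[0.1, -1, 0], [0, 0, 0], 0],
    [[0.1, -1, 0], [0, 0, 0], 0],
    [[0, 0, 0], [0, 0, 0], 0],
  ],
)

```text
clock: 15.27
eef_pos: [0.4665, 0.0038, 0.0493]
tool_rot: [0.673, 0.74, -0.0, 0.0]
ft_force: [-0.1, -0.9, 0.4]
grip_width: 0.0159
grasp_force: 58.6
```

drive_tool(
  increments=[
    [[0.1, -1, 0], [0, 0, 0], 0],
    [[0.1, -1, 0], [0, 0, 0], 0],
    [[0, 0, 0], [0, 0, 0], 0],
  ],
)

```text
clock: 15.52
eef_pos: [0.4667, 0.0025, 0.0493]
tool_rot: [0.673, 0.74, 0.001, -0.001]
ft_force: [-0.0, 3.5, -0.2]
grip_width: 0.0161
grasp_force: 58.7
```

The collar has made contact, with Fy rising to 3.5 N. I'll add a slight push and then check.

drive_tool(
  increments=[
    [[0.1, -1, 0], [0, 0, 0], 0],
    [[0, 0, 0], [0, 0, 0], 0],
    [[0, 0, 0], [0, 0, 0], 0],
  ],
)

```text
clock: 15.77
eef_pos: [0.4667, 0.0025, 0.0493]
tool_rot: [0.672, 0.74, 0.001, -0.001]
ft_force: [0.3, 6.1, 1.3]
grip_width: 0.0161
grasp_force: 58.7
```

```bash
python3 m.py -.025; python3 - <<'E'
from e import *
from workcell import *
c=camera("top");P=[.567,-.091,.0915]
for q in("lid","locking_rod"):
    for d in silhouettes(q,c)[:2]:print(q,d["conf"],d["bbox"],[round(iou(mask(c,[pose(P,h) for h in lidboxes(a)]),d["region"]),3) for a in(0,.1,.2)] if q=="lid" else "")
E
```

```text
[0.4667 0.0025 0.0493] [-0.3  6.4  0.9] 58.69929850101471
(array([ 0.4706, -0.0255, -1.4947]), np.float64(-0.717))
(array([ 0.4682, -0.0274, -1.474 ]), np.float64(-0.391))
(array([ 0.455, -0.025, -1.48 ]), np.float64(-0.0))
(array([ 0.4707, -0.0258, -1.4894,  0.0619]), np.float64(-1.107))
tip in near frame mm -1.6572736038946712 -171.26490802644196
lid 0.83 [377.5, 141.4, 422.9, 205.2] [np.float64(0.503), np.float64(0.508), np.float64(0.512)]
locking_rod 0.48 [413.0, 205.1, 437.5, 214.6]
```

```bash
python3 -c "
from workcell import *
print(job_done())"
```

```text
the job is handed in; nothing more can be done
None
```

The lid is down and the rod is through the near bushing, lug and far bushing, with its collar against the left block; I handed the job in at about 16 s, still gripping the handle at about 59 N (no verdict came back).

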